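Lock the twist-lock lid into the stud canister

TASK

Close the clear stud canister on the red shelf: pick its lid up by the handle bar, drop the two lugs through the notches in the canister's collar, and twist it clockwise until the ramps draw it down tight and the lugs come up against their stops. Feel for the stop and do not force the lid against it or jam it on the collar. Let go, and leave the other things on the shelf where they are.

Things in the scene. Friction and masses are not known exactly. Their poses are not given: they have to be found in the camera images.
- lid_center (a point): Twist-lock lid, 0.25 kg, upright on the shelf: an aluminium plug 56 mm across, 36 mm high, with a handle bar on top; 70 mm high in all. This point: on its axis, 35 mm above its underside. x runs along the bar and lugs, z up; a half turn makes no difference.
- lid_handle (a point): Centre of the lid's black handle bar, 64 mm long (along the lid's x), 16 mm thick (y), 34 mm tall; on the lid's axis, 18 mm above lid_center. The plug's flat top is 17 mm below this point.
- lid_lugs (a point): Point on the lid's axis level with its two round steel lugs, 25 mm below lid_center, 10 mm above the lid's underside. The lugs are 7 mm thick and stick out along the lid's +x and -x to 36 mm from the axis.
- neck (a point): Mouth of the clear canister, which is fixed to the shelf by a square foot 130 mm wide. Point on its axis level with the flat top of its grey collar, 110 mm above the shelf; z up. Collar 90 mm across outside, opening 60 mm (plug: 2 mm to spare all round). Two notches in the rim, 15 mm wide, lie at this frame's +x and -x and let the lugs pass.
- neck_ramps (a point): On the axis, 5 mm below neck: level of the undersides of the two overhanging tabs just beside the notches. Turned clockwise seen from above, the lugs run under these ramps, which sink 3.8 mm by 43 degrees past the notches and 0.6 mm more by 95 degrees: the lid is pressed down about 3 mm and its holder must follow. Friction holds it there when let go.
- neck_seal (a point): Top centre of the unpressed rubber sealing disc, 19.5 mm below neck, on a spring of 6 N per mm; the plug rests on it. Two solid stops hidden under the tabs end the turn 46 to 80 degrees clockwise of the notches; the angle differs each time and can only be felt: the turning moment is under 0.5 N m on the ramps, then climbs 0.2 N m per degree at the stops; 1 N m is too much.
- stud_installer: blue aluminium wheel stud installer, stepped upright spool 38 mm across, 75 mm tall; origin at the centre of its underside. Bystander
- deep_socket: green steel deep socket standing upright, 28 mm across, 78 mm tall; origin at the centre of its underside. Bystander
- saucer: white ceramic saucer 140 mm across, 18 mm high; origin at the centre of its underside. Bystander
- jar: clear screw-top plastic jar with white cap, 70 mm across, 100 mm tall; origin at the centre of its underside. Bystander
- spray_can: plain aluminium can, 60 mm across, 160 mm tall; origin at the centre of its underside. Bystander
- ratchet: steel wrench lying flat; origin under its middle. Bystander
There are look-alikes about, which are no part of the job. Leave any blue or pink look-alike of the part that bears lid_center alone.

How it is judged:
On the way:
1. the lid's lugs are down through the notches, on the sealing disc, not yet turned far (horizontal distance between lid_center and neck below 0.004 m and z of lid_center in the frame of neck below 0.0175 m and angle between the x axis of lid_center and the x axis of neck, either way round below 0.35 rad), for 0.1 s.
At the end, for the whole second after the job is handed in: the lid sits upright in the collar (axis within 4 mm, tilt under 0.06 rad), drawn down at least 1.5 mm below where it first rests on the unpressed disc, turned clockwise to within 4.5 degrees of its stops, released and at rest (horizontal distance between lid_center and neck below 0.004 m and z of lid_center in the frame of neck between 0.009 and 0.014 m and angle between lid_center's own z axis and vertical below 0.06 rad and angle between the x axis of lid_center and the x axis of stop, either way round below 0.08 rad and linear speed of lid below 0.02 m/s); the robot touches nothing.
It fails at once if lugs forced against the stops (over 40 N) (contact force between stop and lid above 40 N).
It fails at once if lid jammed against the collar (over 60 N) (contact force between lid and canister above 60 N).
It fails at once if the lid is tipped over (angle between lid_center's own z axis and vertical above 0.6 rad).
It fails at once if another loose thing moved by more than 20 mm (distance of any of stud_installer, deep_socket, saucer, jar, spray_can, ratchet from where it was at the start of the episode above 0.02 m).
It also fails if it takes over 67 s, if anything falls off the work surface, if the arm or the gripper's body presses on something with over 40 N, if the wrist force passes 120 N, or if a joint passes its speed limit or range.

ROBOT

A 7-joint arm with a two-finger parallel gripper is mounted at the origin on the work surface. World frame = base frame: x ahead of the robot, y to its left, z up, the work surface at z = 0. Lengths are in m, angles in rad, forces in N, time in s.
With the tool pointing down it reaches from about 0.425 to 0.95 m from the base axis. Payload 16.7 kg.
Tool frame: the origin (TCP) lies between the finger pads; the fingertips stand env.finger_overhang ahead of it and the grasp point (between the pads) lies 8 mm behind it (env.finger_overhang is the distance from the TCP to the fingertips, in m); z points along the fingers, y is the line along which they close (so a half turn about z gives the same grasp; the last joint's range is limited). The gripper opens to 94 mm and grips with 3 to 60 N. Pads are 16 mm wide; open, the fingers measure 119 mm over their backs; the gripper's body (75 mm by 177 mm) begins 78 mm behind the grasp point.
Start: joints at [-1.335, 0.426, 0.074, 1.606, -0.034, 1.111, -0.067], TCP at [0.253, 0.626, 0.216] pointing down, gripper open.
Joint ranges: [-2.85, 2.85], [-0.5, 2.14], [-1.23, 1.37], [0.21, 2.46], [-1.02, 4.16], [0.16, 2.05], [-2.73, 2.73]. Speed limits (rad/s): [1.89, 1.89, 2.39, 2.39, 3.01, 3.01, 3.01].

INTERFACE

Orientations are given as [roll, pitch, yaw] about the fixed x, y, z axes, in that order (R = Rz(yaw) Ry(pitch) Rx(roll)).
In Python, from bench import env gives the robot as it stands.
- The arm moves only by the tool play_rows, never from a script. Its argument "series" is a list of rows, each an object of numbers: "dx", "dy", "dz": the shift along the world's x, y, z in cm; "ax", "ay", "az": the turn, a rotation vector about the world's x, y, z in rad. In form: [{"dx": .., "dy": .., "dz": .., "ax": .., "ay": .., "az": ..}, ...]. A call has 1 to 8 rows; each row shifts and turns the commanded pose from where the row before left it; what a row does not reach is not made up. A row lasts 1/10 s, in which the tool goes at most 50 mm and 8.59 degrees, less where a joint would pass 70% of its speed; a pose out of reach is approached as far as the arm can. A call with a gripper value outside its range is refused whole. "claw" is the gripper's target within -1 to 1 (shut at 1, half-way at 0, fully open at -1), set as the call begins (left out, the last holds). The fingers move at their own pace and stop on an object; "newtons" is the grip in N (left out, the last holds). Time passes only in rows, so rows that do not move let the fingers close. It gives the time, the measured TCP pose, the force, the opening and the grip force at its end, in the units of the state.
- env.get_obs(): the state, without advancing time (a new reading comes with each control period).
- env.get_image(name): name is "scene" or "top" or "wrist"; returns a dict with "img" (480x640x3 uint8, red, green, blue), "range_z" (480x640 float32, m along the optical axis (not along the pixel's ray), 0 where there is no reading), "vertical_fov" (degrees; the focal length in pixels is half the picture's height over the tangent of half this angle, whatever the lens; pixels are square), "cx", "cy" (the principal point, pixels), "camera_from_world" (4x4, takes a point from world to camera coordinates). Camera axes: x right, y down, z forward; pixel columns grow to the right and rows downward; lengths in m; the calibration is good to about 2 mm. A picture is of the moment at which its call begins.
- env.hand_in(): hands the job in; it is judged then, once.
The state is a dict: "time_s": time; "q": joint angles; "qvel": joint speeds; "effort": joint torques, N m; "eef_pos": TCP position; "tool_rot": TCP orientation; "wrist_force": force on the tool from outside, world axes, zero at the start; "torque": the same for the moment, N m; "gripper_width": opening from 0.0 (shut) to 1.0 (fully open); "grip_force": force on a finger pad.
Only numpy, scipy, OpenCV 4.12 (cv2) and the standard library are available. Lean on these libraries where they do the work, as an engineer would, in place of code of your own. Each camera call takes 0.05 s, during which the arm holds its last target. There are 200 camera calls.

## Working session

There is one attempt and no reset: what is moved stays moved. The work goes in short steps, Python scripts to look and compute and a tool call to move; the robot and the scene stay as the last step left them, time stands still between calls to the robot, and variables do not carry over. Pictures are saved under pics/ and viewed, at most 10 in all, crops included, and the job is handed in when it is done.

Besides the shell and the picture viewer there is one more tool, called as a command line: name --argument value ..., lists and objects as JSON in quotes. play_rows: Moves the arm, as the interface text tells. Its arguments: {"type":"object","properties":{"series":{"type":"array"},"claw":{"type":"number"},"newtons":{"type":"number"}},"required":["series"]}

```bash
mkdir -p pics
cat > h.py <<'E'
import numpy as np, cv2
from bench import env
def cam(n):
    d=env.get_image(n); d['f']=240/np.tan(np.radians(d['vertical_fov'])/2); d['inv']=np.linalg.inv(d['camera_from_world']); return d
def ray(d,u,v,z):
    o=d['inv'][:3,3]; r=d['inv'][:3,:3]@np.array([(u-d['cx'])/d['f'],(v-d['cy'])/d['f'],1]); return o+r*(z-o[2])/r[2]
def dep(d,u,v):
    Z=d['range_z'][v,u]; return (d['inv']@np.array([(u-d['cx'])/d['f']*Z,(v-d['cy'])/d['f']*Z,Z,1]))[:3]
def cloud(d):
    v,u=np.mgrid[:480,:640]; Z=d['range_z']
    P=np.stack([(u-d['cx'])/d['f']*Z,(v-d['cy'])/d['f']*Z,Z],-1); return P@d['inv'][:3,:3].T+d['inv'][:3,3]
def save(d,n): cv2.imwrite(f'pics/{n}.png',cv2.cvtColor(d['img'],cv2.COLOR_RGB2BGR))
E
python3 - <<'E'
from h import *
print(env.finger_overhang, env.get_obs())
for n in('scene','top'):
    d=cam(n); save(d,n); print(n,d['f'],d['cx'],d['cy'],d['inv'][:3,3])
E
```

```text
0.011 {'time_s': 0.0, 'q': array([-1.33550081,  0.42672298,  0.07383567,  1.60659511, -0.03411636,
        1.11081702, -0.06711004]), 'qvel': array([-0.00060436, -0.00105013,  0.00096299, -0.0003578 ,  0.000377  ,
       -0.00019001, -0.00262442]), 'effort': array([ 2.94168185e-04, -9.35839248e+01,  3.66711907e+00, -4.54167831e+01,
       -4.87848523e-02,  2.04144797e-02,  1.05683766e-04]), 'eef_pos': array([0.25322853, 0.62523989, 0.21578643]), 'tool_rot': array([-3.14031111e+00,  7.32036025e-05,  2.75676244e+00]), 'wrist_force': array([0.53822671, 0.71044459, 0.62129001]), 'torque': array([0.02815286, 0.01382981, 0.01096177]), 'grip_force': 0.0, 'gripper_width': 0.9989885505547621}
scene 593.9345613551425 319.1814950108704 238.1032784142696 [1.4146905  0.12481051 1.01982728]
top 446.7871557139569 323.29398754898335 238.75837230248717 [0.51086255 0.07181618 0.94587042]
```

View pics/scene.png

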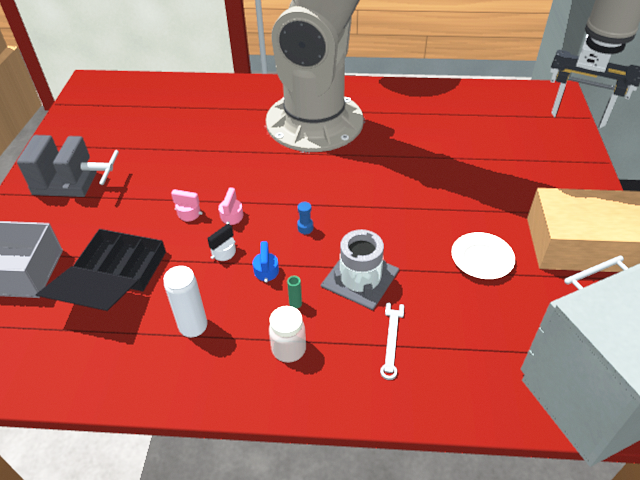

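View pics/top.png

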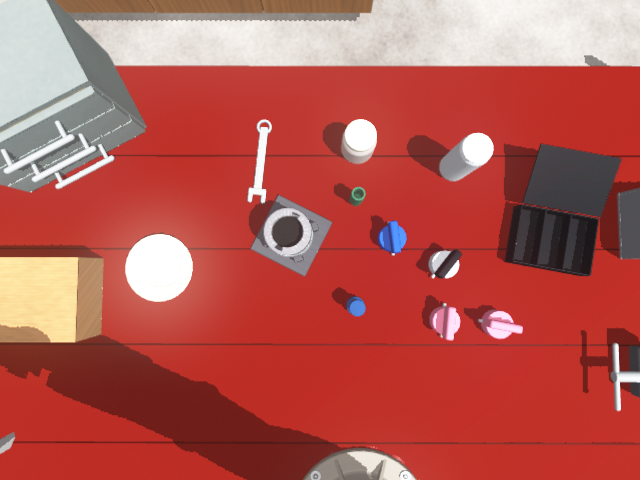

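The scene shows four lids. In the top view they are blue at (392,237), pink at (446,321) and (498,323), and aluminium with a black bar at (445,263). Only the last fits the description (aluminium plug, black bar). The canister is at top (290,233).

Run:
```python
from h import *
d=cam('top'); I=d['img']; c=np.hstack([I[195:275,250:330],I[225:305,405:485]])
cv2.imwrite('pics/crop.png',cv2.cvtColor(cv2.resize(c,None,fx=5,fy=5,interpolation=cv2.INTER_CUBIC),cv2.COLOR_RGB2BGR))
P=cloud(d); np.save('P.npy',P)
def sel(u0,u1,v0,v1,z0,z1):
    m=np.zeros((480,640),bool); m[v0:v1,u0:u1]=1; return m&(P[...,2]>z0)&(P[...,2]<z1)
print('table',np.median(P[300:330,200:300,2]))
m=sel(415,475,235,295,.06,.085); dark=I.max(-1)<70
for nm,q in(('hdl',m),('hdl dark',m&dark)):
    X=P[q][:,:2]; r=cv2.minAreaRect((X*1000).astype(np.float32)); print(nm,q.sum(),X.mean(0),r,np.median(P[q][:,2]))
m=sel(250,330,195,275,.100,.12); X=P[m]; print('collar',len(X),np.median(X[:,2]),cv2.minEnclosingCircle((X[:,:2]*1000).astype(np.float32)))
for nm,u,v in(('jar',359,135),('green',358,195),('blue',392,237),('stud',356,306),('pink',446,321),('can',478,148)): print(nm,dep(d,u,v))
```

```text
table 0.000503248162384673
hdl 279 [ 0.51875343 -0.1722972 ] ((518.5739135742188, -173.2578125), (16.924304962158203, 63.5802116394043), 52.433982849121094) 0.06943282158267872
hdl dark 89 [ 0.52232152 -0.16851648] ((520.5410766601562, -167.95639038085938), (11.050827026367188, 60.389678955078125), 58.53248977661133) 0.06817274668033924
collar 943 0.11034621531669087 ((578.785888671875, 142.04586791992188), 44.96355438232422)
jar [0.76430514 0.00590039 0.10177527]
green [0.66147211 0.00193969 0.0194369 ]
blue [ 0.57036598 -0.06116866  0.06740351]
stud [0.436055   0.01069808 0.0762344 ]
pink [ 0.4060884  -0.16641213  0.06201839]
can [ 0.72335098 -0.20150969  0.16062074]
```

View pics/crop.png

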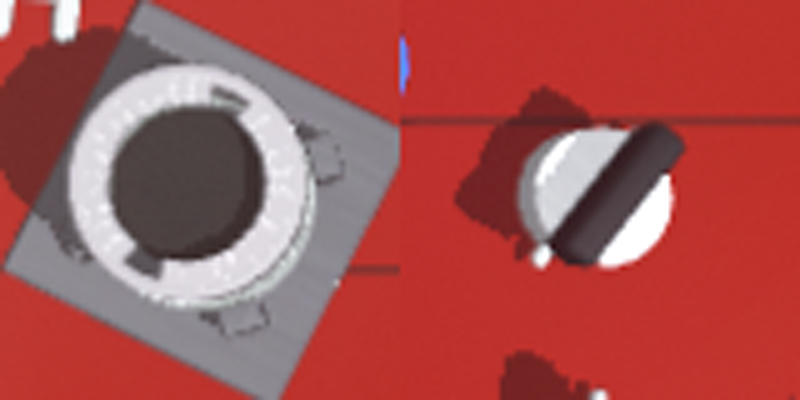

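The crop confirms it: the lid is the aluminium one with the black bar, lug visible at lower left. The notches are at crop (232,97) and (145,262), about −28° in world. Moving over the lid.

play_rows --series '[{"dx":1.9,"dy":-4.5,"az":-0.016},{"dx":1.9,"dy":-4.5,"az":-0.016},{"dx":1.9,"dy":-4.5,"az":-0.016},{"dx":1.9,"dy":-4.5,"az":-0.016},{"dx":1.9,"dy":-4.5,"az":-0.016},{"dx":1.9,"dy":-4.5,"az":-0.016},{"dx":1.9,"dy":-4.5,"az":-0.016},{"dx":1.9,"dy":-4.5,"az":-0.016}]' --claw 0.0 --newtons 30

```text
invalid input
```

play_rows --series '[{"dx":1.3,"dy":-4.8,"az":-0.016},{"dx":1.3,"dy":-4.8,"az":-0.016},{"dx":1.3,"dy":-4.8,"az":-0.016},{"dx":1.3,"dy":-4.8,"az":-0.016},{"dx":1.3,"dy":-4.8,"az":-0.016},{"dx":1.3,"dy":-4.8,"az":-0.016},{"dx":1.3,"dy":-4.8,"az":-0.016},{"dx":1.3,"dy":-4.8,"az":-0.016}]'

```text
invalid input
```

play_rows --series '[{"dx":1.9,"dy":-4.5,"dz":0,"ax":0,"ay":0,"az":-0.016},{"dx":1.9,"dy":-4.5,"dz":0,"ax":0,"ay":0,"az":-0.016},{"dx":1.9,"dy":-4.5,"dz":0,"ax":0,"ay":0,"az":-0.016},{"dx":1.9,"dy":-4.5,"dz":0,"ax":0,"ay":0,"az":-0.016},{"dx":1.9,"dy":-4.5,"dz":0,"ax":0,"ay":0,"az":-0.016},{"dx":1.9,"dy":-4.5,"dz":0,"ax":0,"ay":0,"az":-0.016},{"dx":1.9,"dy":-4.5,"dz":0,"ax":0,"ay":0,"az":-0.016},{"dx":1.9,"dy":-4.5,"dz":0,"ax":0,"ay":0,"az":-0.016}]' --claw 0.0 --newtons 30

```text
time_s: 0.95
eef_pos: [0.4057, 0.2636, 0.2165]
tool_rot: [3.141, -0.0, 2.628]
wrist_force: [1.4, -0.3, -0.3]
gripper_width: 0.499
grip_force: 0.0
```

play_rows --series '[{"dx":3.4,"dy":-2.4,"dz":2,"ax":0,"ay":0,"az":0},{"dx":3.4,"dy":-2.4,"dz":2,"ax":0,"ay":0,"az":0},{"dx":3.4,"dy":-2.4,"dz":2,"ax":0,"ay":0,"az":0},{"dx":3.4,"dy":-2.4,"dz":2,"ax":0,"ay":0,"az":0},{"dx":3.4,"dy":-2.4,"dz":2,"ax":0,"ay":0,"az":0},{"dx":0,"dy":0,"dz":0,"ax":0,"ay":0,"az":0},{"dx":0,"dy":0,"dz":0,"ax":0,"ay":0,"az":0},{"dx":0,"dy":0,"dz":0,"ax":0,"ay":0,"az":0}]'

```text
time_s: 1.75
eef_pos: [0.5745, 0.1463, 0.3157]
tool_rot: [-3.141, -0.001, 2.63]
wrist_force: [0.6, 0.4, -0.2]
gripper_width: 0.5
grip_force: 0.0
```

Run:
```python
from h import *
d=cam('wrist'); save(d,'w1'); P=cloud(d); np.savez('w1.npz',P=P,I=d['img']); o=env.get_obs()
print(o['eef_pos'],o['tool_rot'],d['inv'][:3,3],d['f'])
m=abs(P[...,2]-.11)<.006; X=P[m]; print(m.sum(),np.median(X[:,2]),cv2.minEnclosingCircle((X[:,:2]*1000).astype(np.float32)))
```

```text
[0.57432309 0.14653632 0.31578261] [-3.14088601e+00 -1.17139996e-03  2.63027150e+00] [0.50742888 0.18415021 0.48334875] 341.896569330738
2574 0.1093925908766224 ((578.6665649414062, 143.58578491210938), 44.98043441772461)
```

View pics/w1.png

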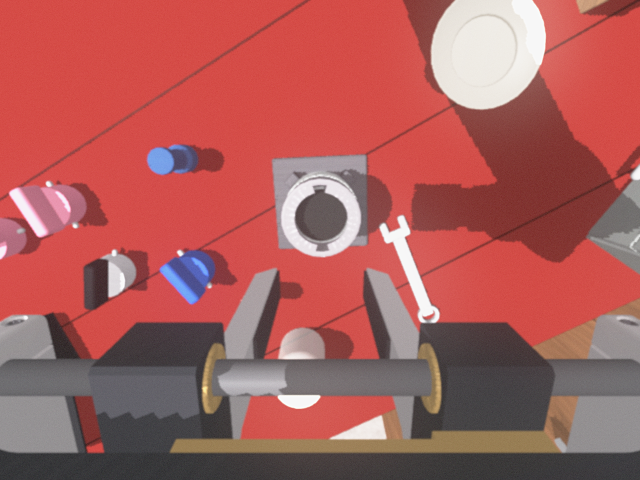

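Wrist view: collar at (321,213), near notch at (320,187). I'll read the notch angles from height and brightness around the ring r = 32–37 mm.

Run:
```python
from h import *
def prof(d,c,t):
    P=cloud(d); g=d['img'].mean(-1); P2=d['camera_from_world']
    A=np.radians(np.arange(0,360,2)); out=[];zz=[]
    for a in A:
        b=[];zl=[]
        for r in(.032,.034,.036):
            p=P2@np.array([c[0]+r*np.cos(a),c[1]+r*np.sin(a),.11,1]); u=d['f']*p[0]/p[2]+d['cx'];v=d['f']*p[1]/p[2]+d['cy']
            b.append(cv2.remap(g.astype(np.float32),np.float32([[u]]),np.float32([[v]]),1)[0,0]); zl.append(P[int(round(v)),int(round(u)),2])
        out.append(np.mean(b));zz.append(np.min(zl))
    out=np.array(out);zz=np.array(zz); D=np.degrees(A)
    print(t,'dark',[(int(x),int(o)) for x,o in zip(D,out) if o<np.median(out)-35]); print('low',[(int(x),round(float(z),3)) for x,z in zip(D,zz) if z<.106])
    for nm,w in(('dark',np.clip(np.median(out)-35-out,0,None)),('low',(zz<.106)*1.)): print(nm,np.degrees(np.angle((w*np.exp(2j*A)).sum())/2))
d=cam('wrist'); prof(d,(.5787,.1436),'w')
P=cloud(d)
f=(abs(P[...,2]-np.median(P[160:170,285:355,2]))<.006)&(np.hypot(P[...,0]-.579,P[...,1]-.143)<.1)
print('foot z',np.median(P[160:170,285:355,2]),cv2.minAreaRect((P[f][:,:2]*1000).astype(np.float32)))
m=abs(P[...,2]-.11)<.004; X=P[m][:,:2]-(.5787,.1436); r=np.hypot(*X.T); print('ring r',r.min(),r.max())
d=cam('top'); prof(d,(.5788,.1420),'t')
```

```text
w dark [(142, 199), (144, 142), (146, 119), (148, 120), (150, 121), (152, 121), (154, 117), (156, 118), (158, 116), (160, 112), (162, 119), (164, 163), (322, 164), (324, 128), (326, 123), (328, 123), (330, 122), (332, 123), (334, 125), (336, 129), (338, 131), (340, 134), (342, 148), (344, 183)]
low [(142, 0.085), (144, 0.007), (146, 0.024), (148, 0.025), (150, 0.029), (152, 0.024), (154, 0.021), (156, 0.017), (158, 0.016), (160, 0.011), (162, 0.008), (164, 0.017), (322, 0.09), (324, 0.09), (326, 0.088), (328, 0.094), (330, 0.092), (332, 0.092), (334, 0.092), (336, 0.089), (338, 0.09), (340, 0.088), (342, 0.089), (344, 0.092)]
dark -26.908695822228673
low -27.00000000000001
foot z 0.007436581744882931 ((578.9273681640625, 140.86538696289062), (187.54324340820312, 192.22401428222656), 87.31059265136719)
ring r 0.029788445629139956 0.04501352108996232
t dark []
low []
dark 0.0
low 0.0
```

play_rows --series '[{"dx":-0.8,"dy":-4.6,"dz":-0.5,"ax":0,"ay":0,"az":-0.02},{"dx":-0.8,"dy":-4.6,"dz":-0.5,"ax":0,"ay":0,"az":-0.02},{"dx":-0.8,"dy":-4.6,"dz":-0.5,"ax":0,"ay":0,"az":-0.02},{"dx":-0.8,"dy":-4.6,"dz":-0.5,"ax":0,"ay":0,"az":-0.02},{"dx":-0.8,"dy":-4.6,"dz":-0.5,"ax":0,"ay":0,"az":-0.02},{"dx":-0.8,"dy":-4.6,"dz":-0.5,"ax":0,"ay":0,"az":-0.02},{"dx":-0.8,"dy":-4.6,"dz":-0.5,"ax":0,"ay":0,"az":-0.02},{"dx":0,"dy":0,"dz":0,"ax":0,"ay":0,"az":0}]'

```text
time_s: 2.7
eef_pos: [0.5171, -0.1818, 0.2813]
tool_rot: [-3.14, 0.0, 2.481]
wrist_force: [0.8, 0.5, 0.4]
gripper_width: 0.497
grip_force: 0.0
```

play_rows --series '[{"dx":0,"dy":0,"dz":0,"ax":0,"ay":0,"az":0},{"dx":0,"dy":0,"dz":0,"ax":0,"ay":0,"az":0}]'

```text
time_s: 2.9
eef_pos: [0.5197, -0.175, 0.2814]
tool_rot: [3.141, -0.0, 2.491]
wrist_force: [-0.6, 0.8, -0.3]
gripper_width: 0.499
grip_force: 0.0
```

Run:
```python
from h import *
d=cam('wrist'); save(d,'w2'); P=cloud(d); o=env.get_obs(); print(o['eef_pos'],o['tool_rot'])
near=np.hypot(P[...,0]-.5185,P[...,1]+.1733)<.045
m=near&(abs(P[...,2]-.069)<.006); X=P[m][:,:2]; print('bar top',m.sum(),np.median(P[m][:,2]),X.mean(0),cv2.minAreaRect((X*1000).astype(np.float32)))
m=near&(abs(P[...,2]-.036)<.004); X=P[m][:,:2]; print('plug top',m.sum(),cv2.minEnclosingCircle((X*1000).astype(np.float32)))
```

```text
[ 0.51978617 -0.17477294  0.28142341] [ 3.14131414e+00 -2.84952379e-04  2.49128981e+00]
bar top 756 0.06893178355306193 [ 0.51740856 -0.17161923] ((518.1728515625, -172.10272216796875), (15.953073501586914, 63.2693977355957), 50.47494888305664)
plug top 972 ((515.958251953125, -171.5833740234375), 29.859237670898438)
```

View pics/w2.png

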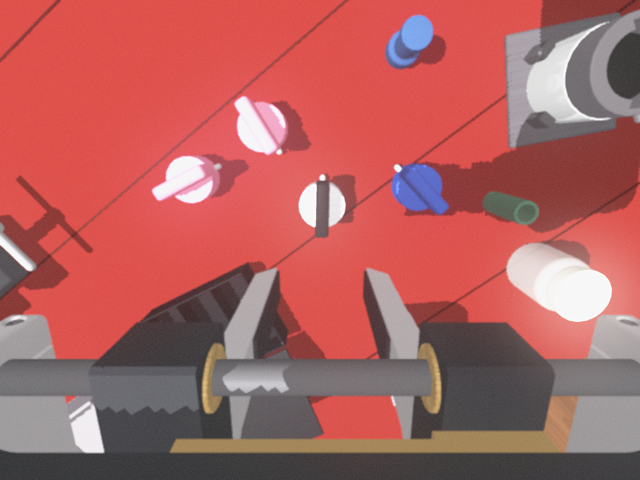

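The bar is straddled at wrist (322,207), angle −39.5°. Descending.

play_rows --series '[{"dx":-0.17,"dy":0.25,"dz":-3,"ax":0,"ay":0,"az":-0.04},{"dx":0,"dy":0,"dz":-4,"ax":0,"ay":0,"az":0},{"dx":0,"dy":0,"dz":-4,"ax":0,"ay":0,"az":0},{"dx":0,"dy":0,"dz":-4,"ax":0,"ay":0,"az":0},{"dx":0,"dy":0,"dz":-3,"ax":0,"ay":0,"az":0},{"dx":0,"dy":0,"dz":-1.5,"ax":0,"ay":0,"az":0},{"dx":0,"dy":0,"dz":0,"ax":0,"ay":0,"az":0},{"dx":0,"dy":0,"dz":0,"ax":0,"ay":0,"az":0}]'

```text
time_s: 3.75
eef_pos: [0.5184, -0.1737, 0.0875]
tool_rot: [3.141, 0.001, 2.449]
wrist_force: [-0.9, -0.5, -0.1]
gripper_width: 0.499
grip_force: 0.0
```

play_rows --series '[{"dx":0,"dy":0.15,"dz":-1.2,"ax":0,"ay":0,"az":0},{"dx":0,"dy":0,"dz":-1.2,"ax":0,"ay":0,"az":0},{"dx":0,"dy":0,"dz":-1.0,"ax":0,"ay":0,"az":0},{"dx":0,"dy":0,"dz":-0.3,"ax":0,"ay":0,"az":0},{"dx":0,"dy":0,"dz":0,"ax":0,"ay":0,"az":0},{"dx":0,"dy":0,"dz":0,"ax":0,"ay":0,"az":0}]'

```text
time_s: 4.35
eef_pos: [0.5177, -0.1726, 0.0496]
tool_rot: [-3.141, 0.0, 2.448]
wrist_force: [-0.1, -0.4, -0.3]
gripper_width: 0.495
grip_force: 0.0
```

play_rows --series '[{"dx":0,"dy":0,"dz":0,"ax":0,"ay":0,"az":0},{"dx":0,"dy":0,"dz":0,"ax":0,"ay":0,"az":0},{"dx":0,"dy":0,"dz":0,"ax":0,"ay":0,"az":0},{"dx":0,"dy":0,"dz":0,"ax":0,"ay":0,"az":0},{"dx":0,"dy":0,"dz":0,"ax":0,"ay":0,"az":0},{"dx":0,"dy":0,"dz":0,"ax":0,"ay":0,"az":0}]' --claw 1 --newtons 30

```text
time_s: 4.95
eef_pos: [0.5177, -0.1724, 0.0496]
tool_rot: [3.142, 0.0, 2.449]
wrist_force: [0.2, 0.6, 1.7]
gripper_width: 0.166
grip_force: 29.9
```

play_rows --series '[{"dx":0,"dy":0,"dz":1,"ax":0,"ay":0,"az":0},{"dx":0,"dy":0,"dz":2,"ax":0,"ay":0,"az":0},{"dx":0,"dy":0,"dz":3,"ax":0,"ay":0,"az":0},{"dx":0,"dy":0,"dz":4,"ax":0,"ay":0,"az":0},{"dx":0,"dy":0,"dz":4,"ax":0,"ay":0,"az":0},{"dx":0,"dy":0,"dz":3,"ax":0,"ay":0,"az":0},{"dx":0,"dy":0,"dz":0,"ax":0,"ay":0,"az":0},{"dx":0,"dy":0,"dz":0,"ax":0,"ay":0,"az":0}]'

```text
time_s: 5.75
eef_pos: [0.5176, -0.1722, 0.2198]
tool_rot: [3.141, 0.0, 2.449]
wrist_force: [-0.3, 0.5, -3.1]
gripper_width: 0.17
grip_force: 29.9
```

play_rows --series '[{"dx":0.7,"dy":3.7,"dz":0,"ax":0,"ay":0,"az":0.028},{"dx":0.7,"dy":3.7,"dz":0,"ax":0,"ay":0,"az":0.028},{"dx":0.7,"dy":3.7,"dz":0,"ax":0,"ay":0,"az":0.028},{"dx":0.7,"dy":3.7,"dz":0,"ax":0,"ay":0,"az":0.028},{"dx":0.7,"dy":3.7,"dz":0,"ax":0,"ay":0,"az":0.028},{"dx":0.7,"dy":3.7,"dz":0,"ax":0,"ay":0,"az":0.028},{"dx":0.7,"dy":3.7,"dz":0,"ax":0,"ay":0,"az":0.028},{"dx":0.7,"dy":3.5,"dz":0,"ax":0,"ay":0,"az":0.025}]'

```text
time_s: 6.55
eef_pos: [0.5728, 0.1231, 0.2177]
tool_rot: [-3.14, -0.002, 2.671]
wrist_force: [0.4, -0.3, -3.0]
gripper_width: 0.165
grip_force: 29.9
```

play_rows --series '[{"dx":0.5,"dy":2.1,"dz":0,"ax":0,"ay":0,"az":0},{"dx":0,"dy":0,"dz":0,"ax":0,"ay":0,"az":0},{"dx":0,"dy":0,"dz":0,"ax":0,"ay":0,"az":0},{"dx":0,"dy":0,"dz":0,"ax":0,"ay":0,"az":0},{"dx":0,"dy":0,"dz":0,"ax":0,"ay":0,"az":0}]'

```text
time_s: 7.05
eef_pos: [0.5786, 0.1412, 0.2194]
tool_rot: [-3.141, -0.0, 2.668]
wrist_force: [0.3, -0.6, -2.4]
gripper_width: 0.167
grip_force: 29.9
```

Run:
```python
from h import *
o=env.get_obs(); print(o['eef_pos'],o['tool_rot'],o['torque'],o['q'],o['wrist_force'])
w=cam('wrist');s=cam('scene')
a=w['img'][120:360,200:440]
p=s['camera_from_world']@np.array([.5785,.143,.17,1]);u=int(s['f']*p[0]/p[2]+s['cx']);v=int(s['f']*p[1]/p[2]+s['cy'])
b=s['img'][v-60:v+60,u-60:u+60]
c=np.hstack([cv2.resize(a,(400,400)),cv2.resize(b,(400,400),interpolation=cv2.INTER_CUBIC)])
cv2.imwrite('pics/c2.png',cv2.cvtColor(c,cv2.COLOR_RGB2BGR))
```

```text
[0.57862325 0.14119478 0.21940657] [-3.14122970e+00 -5.59374967e-05  2.66769722e+00] [ 0.02682446 -0.01276343 -0.01181359] [-0.70491821  0.31227179  0.4451824   1.80616192 -0.15222281  1.05719524
  0.89347039] [ 0.28344559 -0.63027123 -2.37795477]
```

View pics/c2.png

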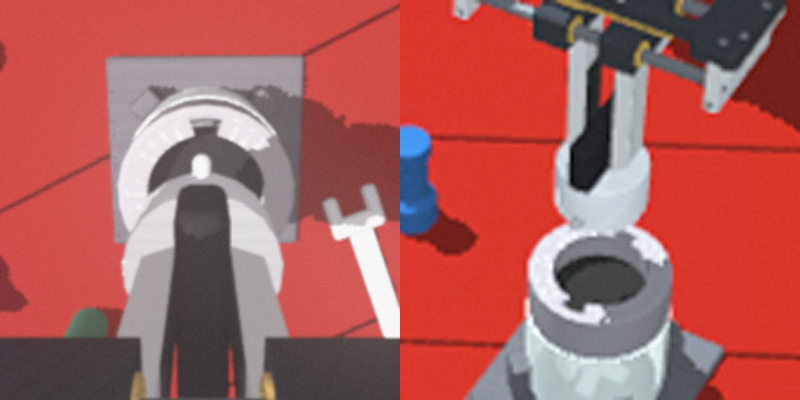

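play_rows --series '[{"dx":-0.06,"dy":0.19,"dz":-1,"ax":0,"ay":0,"az":0.003},{"dx":0,"dy":0,"dz":-2,"ax":0,"ay":0,"az":0},{"dx":0,"dy":0,"dz":-2,"ax":0,"ay":0,"az":0},{"dx":0,"dy":0,"dz":-0.3,"ax":0,"ay":0,"az":0},{"dx":0,"dy":0,"dz":0,"ax":0,"ay":0,"az":0},{"dx":0,"dy":0,"dz":0,"ax":0,"ay":0,"az":0},{"dx":0,"dy":0,"dz":0,"ax":0,"ay":0,"az":0},{"dx":0,"dy":0,"dz":0,"ax":0,"ay":0,"az":0}]'

```text
time_s: 7.95
eef_pos: [0.5784, 0.1446, 0.1672]
tool_rot: [3.141, 0.001, 2.673]
wrist_force: [-0.4, 0.3, -2.7]
gripper_width: 0.165
grip_force: 29.9
```

play_rows --series '[{"dx":-0.03,"dy":-0.13,"dz":0,"ax":0,"ay":0,"az":0},{"dx":0,"dy":0,"dz":0,"ax":0,"ay":0,"az":0},{"dx":0,"dy":0,"dz":0,"ax":0,"ay":0,"az":0},{"dx":0,"dy":0,"dz":-0.3,"ax":0,"ay":0,"az":0},{"dx":0,"dy":0,"dz":-0.2,"ax":0,"ay":0,"az":0},{"dx":0,"dy":0,"dz":-0.2,"ax":0,"ay":0,"az":0},{"dx":0,"dy":0,"dz":-0.2,"ax":0,"ay":0,"az":0},{"dx":0,"dy":0,"dz":0,"ax":0,"ay":0,"az":0}]'

```text
time_s: 8.75
eef_pos: [0.5776, 0.1431, 0.1571]
tool_rot: [-3.141, -0.0, 2.673]
wrist_force: [-0.1, 0.7, -2.1]
gripper_width: 0.166
grip_force: 29.9
```

play_rows --series '[{"dx":0.03,"dy":0,"dz":-0.2,"ax":0,"ay":0,"az":0},{"dx":0,"dy":0,"dz":-0.2,"ax":0,"ay":0,"az":0},{"dx":0,"dy":0,"dz":-0.2,"ax":0,"ay":0,"az":0},{"dx":0,"dy":0,"dz":0,"ax":0,"ay":0,"az":0}]'

```text
time_s: 9.15
eef_pos: [0.5779, 0.1431, 0.1511]
tool_rot: [-3.141, -0.0, 2.673]
wrist_force: [0.3, 0.8, -3.3]
gripper_width: 0.169
grip_force: 29.9
```

play_rows --series '[{"dx":0,"dy":0,"dz":-0.2,"ax":0,"ay":0,"az":0},{"dx":0,"dy":0,"dz":-0.2,"ax":0,"ay":0,"az":0},{"dx":0,"dy":0,"dz":-0.1,"ax":0,"ay":0,"az":0},{"dx":0,"dy":0,"dz":0,"ax":0,"ay":0,"az":0}]'

```text
time_s: 9.55
eef_pos: [0.578, 0.1432, 0.1463]
tool_rot: [-3.141, -0.0, 2.673]
wrist_force: [0.2, -0.4, -3.2]
gripper_width: 0.167
grip_force: 29.9
```

play_rows --series '[{"dx":0,"dy":0,"dz":-0.2,"ax":0,"ay":0,"az":0},{"dx":0,"dy":0,"dz":-0.2,"ax":0,"ay":0,"az":0},{"dx":0,"dy":0,"dz":-0.1,"ax":0,"ay":0,"az":0},{"dx":0,"dy":0,"dz":0,"ax":0,"ay":0,"az":0}]'

```text
time_s: 9.95
eef_pos: [0.578, 0.1432, 0.1413]
tool_rot: [-3.141, -0.0, 2.673]
wrist_force: [-1.1, 0.7, -2.7]
gripper_width: 0.166
grip_force: 29.9
```

play_rows --series '[{"dx":0,"dy":0,"dz":-0.1,"ax":0,"ay":0,"az":0},{"dx":0,"dy":0,"dz":0,"ax":0,"ay":0,"az":0},{"dx":0,"dy":0,"dz":0,"ax":0,"ay":0,"az":0}]'

```text
time_s: 10.25
eef_pos: [0.5781, 0.1432, 0.1405]
tool_rot: [-3.142, -0.0, 2.673]
wrist_force: [0.4, 0.2, -2.8]
gripper_width: 0.169
grip_force: 29.9
```

play_rows --series '[{"dx":0,"dy":0,"dz":-0.1,"ax":0,"ay":0,"az":0},{"dx":0,"dy":0,"dz":-0.1,"ax":0,"ay":0,"az":0},{"dx":0,"dy":0,"dz":0,"ax":0,"ay":0,"az":0},{"dx":0,"dy":0,"dz":0,"ax":0,"ay":0,"az":0}]' --newtons 50

```text
time_s: 10.65
eef_pos: [0.5782, 0.1432, 0.1388]
tool_rot: [3.141, 0.0, 2.673]
wrist_force: [-2.6, -0.5, 4.7]
gripper_width: 0.164
grip_force: 49.9
```

```bash
cat > s.py <<'E'
from h import *
o=env.get_obs(); print(o['time_s'],o['eef_pos'],np.degrees(o['tool_rot'][2]),'F',o['wrist_force'],'T',o['torque'],'e7',o['effort'][6],'q7',o['q'][6],o['gripper_width'])
E
python3 s.py
```

```text
10.65 [0.57823624 0.14321108 0.13879596] 153.13380553678113 F [-2.61548679 -0.50692386  4.67596676] T [-0.1358658   0.42503727 -0.00292649] e7 0.001967903444892727 q7 0.9375574674384243 0.1640240239926996
```

play_rows --series '[{"dx":-0.04,"dy":0,"dz":-0.02,"ax":0,"ay":0,"az":-0.05},{"dx":0,"dy":0,"dz":-0.02,"ax":0,"ay":0,"az":-0.05},{"dx":0,"dy":0,"dz":-0.02,"ax":0,"ay":0,"az":-0.05},{"dx":0,"dy":0,"dz":-0.02,"ax":0,"ay":0,"az":-0.05},{"dx":0,"dy":0,"dz":-0.02,"ax":0,"ay":0,"az":-0.05},{"dx":0,"dy":0,"dz":0,"ax":0,"ay":0,"az":0}]'

```text
time_s: 11.25
eef_pos: [0.5784, 0.1434, 0.1381]
tool_rot: [3.14, 0.001, 2.421]
wrist_force: [-0.5, -0.6, 7.8]
gripper_width: 0.169
grip_force: 49.9
```

```bash
python3 s.py
```

```text
11.25 [0.57841038 0.14343121 0.13813345] 138.70449517688317 F [-0.49192188 -0.60997963  7.7566561 ] T [-0.07660432  0.19202549 -0.0241888 ] e7 -1.2355592474341393 q7 0.715146717481152 0.16868278708211598
```

play_rows --series '[{"dx":0,"dy":0,"dz":-0.03,"ax":0,"ay":0,"az":-0.05},{"dx":0,"dy":0,"dz":-0.03,"ax":0,"ay":0,"az":-0.05},{"dx":0,"dy":0,"dz":-0.03,"ax":0,"ay":0,"az":-0.05},{"dx":0,"dy":0,"dz":-0.03,"ax":0,"ay":0,"az":-0.05},{"dx":0,"dy":0,"dz":-0.03,"ax":0,"ay":0,"az":-0.05},{"dx":0,"dy":0,"dz":0,"ax":0,"ay":0,"az":0},{"dx":0,"dy":0,"dz":0,"ax":0,"ay":0,"az":0}]'

```text
time_s: 11.95
eef_pos: [0.5789, 0.1435, 0.1372]
tool_rot: [3.139, 0.001, 2.173]
wrist_force: [-1.7, -0.1, 15.5]
gripper_width: 0.167
grip_force: 49.9
```

```bash
python3 s.py
```

```text
11.95 [0.57885826 0.14348933 0.13717239] 124.4852472846836 F [-1.69952723 -0.10978172 15.49186591] T [-0.16811583  0.31572473  0.06252017] e7 -0.16334574669599533 q7 0.4988517033131678 0.16726233825541995
```

play_rows --series '[{"dx":0,"dy":0,"dz":-0.02,"ax":0,"ay":0,"az":-0.05},{"dx":0,"dy":0,"dz":-0.02,"ax":0,"ay":0,"az":-0.05},{"dx":0,"dy":0,"dz":-0.01,"ax":0,"ay":0,"az":-0.05},{"dx":0,"dy":0,"dz":0,"ax":0,"ay":0,"az":-0.05},{"dx":0,"dy":0,"dz":0,"ax":0,"ay":0,"az":-0.04},{"dx":0,"dy":0,"dz":0,"ax":0,"ay":0,"az":0},{"dx":0,"dy":0,"dz":0,"ax":0,"ay":0,"az":0}]'

```text
time_s: 12.65
eef_pos: [0.5791, 0.1436, 0.1369]
tool_rot: [3.139, -0.0, 1.933]
wrist_force: [0.7, -0.1, 16.1]
gripper_width: 0.167
grip_force: 49.9
```

```bash
python3 s.py
```

```text
12.65 [0.57912478 0.14355463 0.13686017] 110.74049808336763 F [ 0.69942646 -0.12191097 16.13820151] T [-0.15790063  0.18920476  0.11263141] e7 -0.17727644182741642 q7 0.29109083780890616 0.16721440606742485
```

play_rows --series '[{"dx":0,"dy":0,"dz":0,"ax":0,"ay":0,"az":-0.02},{"dx":0,"dy":0,"dz":0,"ax":0,"ay":0,"az":-0.02},{"dx":0,"dy":0,"dz":0,"ax":0,"ay":0,"az":0},{"dx":0,"dy":0,"dz":0,"ax":0,"ay":0,"az":0}]'

```text
time_s: 13.05
eef_pos: [0.5792, 0.1435, 0.1369]
tool_rot: [3.138, -0.0, 1.893]
wrist_force: [0.1, -0.6, 16.6]
gripper_width: 0.164
grip_force: 49.9
```

```bash
python3 s.py
```

```text
13.05 [0.57916319 0.1435127  0.13689159] 108.45042509629783 F [ 0.10872137 -0.63182388 16.61644992] T [-0.12969374  0.14845419  0.14344665] e7 -0.1860756380483508 q7 0.256705681845006 0.16439290411788232
```

play_rows --series '[{"dx":0,"dy":0,"dz":0,"ax":0,"ay":0,"az":-0.02},{"dx":0,"dy":0,"dz":0,"ax":0,"ay":0,"az":-0.025},{"dx":0,"dy":0,"dz":0,"ax":0,"ay":0,"az":0},{"dx":0,"dy":0,"dz":0,"ax":0,"ay":0,"az":0}]'

```text
time_s: 13.45
eef_pos: [0.5792, 0.1435, 0.1369]
tool_rot: [3.138, -0.0, 1.848]
wrist_force: [-0.3, -0.2, 15.6]
gripper_width: 0.168
grip_force: 49.9
```

```bash
python3 s.py
```

```text
13.45 [0.57920093 0.14353419 0.13689424] 105.87341698147002 F [-0.26427494 -0.22989917 15.5674366 ] T [-0.17889192  0.12589733  0.07643436] e7 -0.18491514958441257 q7 0.21796137183699665 0.16773174054932988
```

play_rows --series '[{"dx":0,"dy":0,"dz":0,"ax":0,"ay":0,"az":-0.02},{"dx":0,"dy":0,"dz":0,"ax":0,"ay":0,"az":-0.025},{"dx":0,"dy":0,"dz":0,"ax":0,"ay":0,"az":0},{"dx":0,"dy":0,"dz":0,"ax":0,"ay":0,"az":0}]'

```text
time_s: 13.85
eef_pos: [0.5792, 0.1435, 0.1369]
tool_rot: [3.138, -0.0, 1.803]
wrist_force: [0.2, 0.3, 16.5]
gripper_width: 0.168
grip_force: 49.9
```

```bash
python3 s.py
```

```text
13.85 [0.57918529 0.14350518 0.13687934] 103.29195826551086 F [ 0.20322425  0.33381069 16.47558175] T [-0.13135489  0.13550944  0.14436461] e7 -0.18526146188378334 q7 0.17927415082655146 0.16818288362810954
```

play_rows --series '[{"dx":0,"dy":0,"dz":0,"ax":0,"ay":0,"az":-0.02},{"dx":0,"dy":0,"dz":0,"ax":0,"ay":0,"az":-0.025},{"dx":0,"dy":0,"dz":0,"ax":0,"ay":0,"az":0},{"dx":0,"dy":0,"dz":0,"ax":0,"ay":0,"az":0}]'

```text
time_s: 14.25
eef_pos: [0.5792, 0.1435, 0.1369]
tool_rot: [3.138, -0.001, 1.758]
wrist_force: [-0.0, -0.8, 16.1]
gripper_width: 0.167
grip_force: 49.9
```

```bash
python3 s.py
```

```text
14.25 [0.57920314 0.14352608 0.13689269] 100.71808489327165 F [-0.02558766 -0.81005014 16.14297271] T [-0.18737349  0.17107381  0.11216726] e7 -0.18501603975892067 q7 0.140726840150125 0.16716378114672842
```

play_rows --series '[{"dx":0,"dy":0,"dz":0,"ax":0,"ay":0,"az":-0.02},{"dx":0,"dy":0,"dz":0,"ax":0,"ay":0,"az":-0.025},{"dx":0,"dy":0,"dz":0,"ax":0,"ay":0,"az":0},{"dx":0,"dy":0,"dz":0,"ax":0,"ay":0,"az":0}]'

```text
time_s: 14.65
eef_pos: [0.5792, 0.1435, 0.1369]
tool_rot: [3.138, -0.001, 1.713]
wrist_force: [1.2, -0.9, 16.1]
gripper_width: 0.168
grip_force: 49.9
```

```bash
python3 s.py
```

```text
14.65 [0.5792247  0.14348652 0.13688526] 98.13634118161637 F [ 1.15152745 -0.89176506 16.0569158 ] T [-0.10122723  0.08804821  0.09456446] e7 -0.18548419699072838 q7 0.10218808445089934 0.16845743949769384
```

play_rows --series '[{"dx":0,"dy":0,"dz":0,"ax":0,"ay":0,"az":-0.02},{"dx":0,"dy":0,"dz":0,"ax":0,"ay":0,"az":-0.025},{"dx":0,"dy":0,"dz":0,"ax":0,"ay":0,"az":0},{"dx":0,"dy":0,"dz":0,"ax":0,"ay":0,"az":0}]'

```text
time_s: 15.05
eef_pos: [0.5792, 0.1435, 0.1369]
tool_rot: [3.138, -0.001, 1.668]
wrist_force: [0.2, 0.5, 16.0]
gripper_width: 0.168
grip_force: 49.9
```

```bash
python3 s.py
```

```text
15.05 [0.5792342  0.14350241 0.13688965] 95.55964059691357 F [ 0.15899208  0.547134   15.97026489] T [-0.15600741  0.07349701  0.14267753] e7 -0.18584196455776691 q7 0.06375905922854545 0.16786476386436863
```

play_rows --series '[{"dx":0,"dy":0,"dz":0,"ax":0,"ay":0,"az":-0.02},{"dx":0,"dy":0,"dz":0,"ax":0,"ay":0,"az":-0.025},{"dx":0,"dy":0,"dz":0,"ax":0,"ay":0,"az":0},{"dx":0,"dy":0,"dz":0,"ax":0,"ay":0,"az":0}]'

```text
time_s: 15.45
eef_pos: [0.5792, 0.1435, 0.1369]
tool_rot: [3.138, -0.001, 1.623]
wrist_force: [0.3, -0.9, 15.5]
gripper_width: 0.168
grip_force: 49.9
```

```bash
python3 s.py
```

```text
15.45 [0.57922854 0.14349457 0.13687201] 92.98005326226651 F [ 0.29938245 -0.93548696 15.50628361] T [-0.14404012  0.0739307   0.08717862] e7 -0.18600686453282833 q7 0.025391385672196187 0.16760443004882797
```

play_rows --series '[{"dx":0,"dy":0,"dz":0,"ax":0,"ay":0,"az":-0.02},{"dx":0,"dy":0,"dz":0,"ax":0,"ay":0,"az":-0.025},{"dx":0,"dy":0,"dz":0,"ax":0,"ay":0,"az":0},{"dx":0,"dy":0,"dz":0,"ax":0,"ay":0,"az":0}]'

```text
time_s: 15.85
eef_pos: [0.5792, 0.1435, 0.1369]
tool_rot: [3.139, -0.001, 1.578]
wrist_force: [0.7, -0.4, 16.0]
gripper_width: 0.164
grip_force: 49.9
```

```bash
python3 s.py
```

```text
15.85 [0.57918372 0.14349152 0.13685027] 90.40287125929402 F [ 0.67552306 -0.39036093 16.00706009] T [-0.19235365  0.13551599  0.16566612] e7 -0.1865701423957944 q7 -0.012875318528480712 0.16442988084020424
```

play_rows --series '[{"dx":0,"dy":0,"dz":0,"ax":0,"ay":0,"az":-0.02},{"dx":0,"dy":0,"dz":0,"ax":0,"ay":0,"az":-0.025},{"dx":0,"dy":0,"dz":0,"ax":0,"ay":0,"az":0},{"dx":0,"dy":0,"dz":0,"ax":0,"ay":0,"az":0}]'

```text
time_s: 16.25
eef_pos: [0.5792, 0.1435, 0.1369]
tool_rot: [3.139, -0.001, 1.533]
wrist_force: [1.3, -0.1, 16.6]
gripper_width: 0.17
grip_force: 49.9
```

```bash
python3 s.py
```

```text
16.25 [0.57918341 0.14350973 0.1368767 ] 87.82836986447185 F [ 1.26016335 -0.05505127 16.61723324] T [-0.18016156  0.15636604  0.15527731] e7 -0.1998994080349803 q7 -0.05105987674329857 0.1699178078172128
```

play_rows --series '[{"dx":0,"dy":0,"dz":0,"ax":0,"ay":0,"az":-0.015},{"dx":0,"dy":0,"dz":0,"ax":0,"ay":0,"az":-0.015},{"dx":0,"dy":0,"dz":0,"ax":0,"ay":0,"az":0},{"dx":0,"dy":0,"dz":0,"ax":0,"ay":0,"az":0}]'

```text
time_s: 16.65
eef_pos: [0.5791, 0.1435, 0.1369]
tool_rot: [3.139, -0.001, 1.503]
wrist_force: [-1.1, -0.3, 16.2]
gripper_width: 0.168
grip_force: 50.0
```

```bash
python3 s.py
```

```text
16.65 [0.57907005 0.14351634 0.13685243] 86.12219078650313 F [-1.09370643 -0.26864192 16.15601125] T [-0.16070894  0.35332992  0.33791821] e7 -0.37190853618085384 q7 -0.07636135656764545 0.16752733525847663
```

Torque is climbing, which looks like the stop. One small confirming nudge.

play_rows --series '[{"dx":0,"dy":0,"dz":0,"ax":0,"ay":0,"az":-0.012},{"dx":0,"dy":0,"dz":0,"ax":0,"ay":0,"az":0},{"dx":0,"dy":0,"dz":0,"ax":0,"ay":0,"az":0}]'

```text
time_s: 16.95
eef_pos: [0.579, 0.1435, 0.1368]
tool_rot: [3.139, -0.001, 1.491]
wrist_force: [-1.3, -0.2, 17.4]
gripper_width: 0.167
grip_force: 50.0
```

```bash
python3 s.py
```

```text
16.95 [0.57896729 0.14353627 0.1368257 ] 85.44554562366199 F [-1.28442454 -0.20385444 17.44259754] T [-0.16872401  0.46002965  0.42125108] e7 -0.44015446677803993 q7 -0.08636950240535211 0.16655489174227053
```

The stop is confirmed: moment 0.2 → 0.44 N m over about 2°. Easing off and releasing.

play_rows --series '[{"dx":0,"dy":0,"dz":0.1,"ax":0,"ay":0,"az":0.01},{"dx":0,"dy":0,"dz":0.1,"ax":0,"ay":0,"az":0},{"dx":0,"dy":0,"dz":0,"ax":0,"ay":0,"az":0}]'

```text
time_s: 17.25
eef_pos: [0.5787, 0.1435, 0.1375]
tool_rot: [3.139, -0.0, 1.501]
wrist_force: [7.5, 1.0, -6.4]
gripper_width: 0.164
grip_force: 49.9
```

play_rows --series '[{"dx":0,"dy":0,"dz":0,"ax":0,"ay":0,"az":0},{"dx":0,"dy":0,"dz":0,"ax":0,"ay":0,"az":0},{"dx":0,"dy":0,"dz":0,"ax":0,"ay":0,"az":0},{"dx":0,"dy":0,"dz":0,"ax":0,"ay":0,"az":0},{"dx":0,"dy":0,"dz":0,"ax":0,"ay":0,"az":0},{"dx":0,"dy":0,"dz":0,"ax":0,"ay":0,"az":0}]' --claw 0

```text
time_s: 17.85
eef_pos: [0.5776, 0.1432, 0.1375]
tool_rot: [-3.141, -0.0, 1.501]
wrist_force: [0.4, -0.3, -0.2]
gripper_width: 0.5
grip_force: 0.0
```

play_rows --series '[{"dx":0,"dy":0,"dz":1,"ax":0,"ay":0,"az":0},{"dx":0,"dy":0,"dz":2,"ax":0,"ay":0,"az":0},{"dx":0,"dy":0,"dz":3,"ax":0,"ay":0,"az":0},{"dx":0,"dy":0,"dz":4,"ax":0,"ay":0,"az":0},{"dx":0,"dy":0,"dz":3,"ax":0,"ay":0,"az":0},{"dx":0,"dy":0,"dz":0,"ax":0,"ay":0,"az":0},{"dx":0,"dy":0,"dz":0,"ax":0,"ay":0,"az":0},{"dx":0,"dy":0,"dz":0,"ax":0,"ay":0,"az":0}]'

```text
time_s: 18.65
eef_pos: [0.5772, 0.1432, 0.2669]
tool_rot: [-3.141, 0.0, 1.501]
wrist_force: [0.2, -0.8, -0.6]
gripper_width: 0.503
grip_force: 0.0
```

Run:
```python
from h import *
d=cam('wrist'); save(d,'w3'); P=cloud(d)
near=np.hypot(P[...,0]-.5787,P[...,1]-.143)<.045
z=P[...,2]; m=near&(z>.145)&(z<.18); zt=np.percentile(z[m],90); m&=z>zt-.006; X=P[m][:,:2]
print('bar top',m.sum(),np.median(z[m]),cv2.minAreaRect((X*1000).astype(np.float32)))
m=near&(abs(z-.110)<.0035); print('collar z',np.median(z[m]))
print(env.get_obs()['eef_pos'])
```

```text
bar top 1320 0.15674588357737612 ((578.5486450195312, 143.73455810546875), (63.150062561035156, 15.279356002807617), 86.37816619873047)
collar z 0.10930072195057178
[0.57712764 0.14311601 0.26663954]
```

View pics/w3.png

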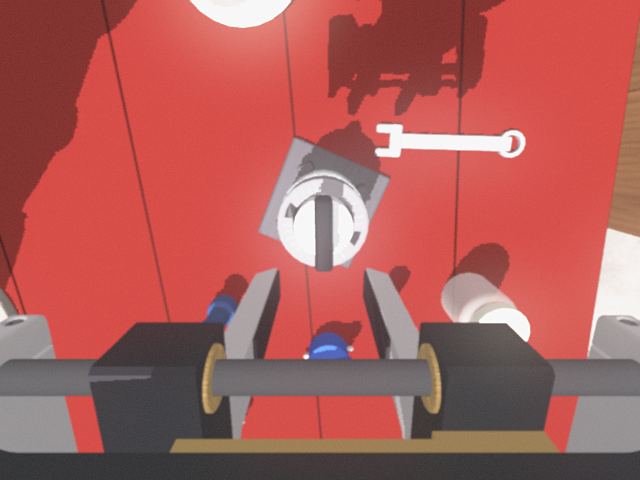

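The lid is seated at wrist (323,232): bar angle 86.4° (66.6° clockwise of the notches), lid_center about 12.7 mm above the neck, bystanders undisturbed.

```bash
python3 -c "
from bench import env
print(env.hand_in())"
```

```text
the job is handed in; nothing more can be done
None
```

The lid is on the canister, turned clockwise about 66.6° until I felt the stop (peak moment about 0.44 N m) and drawn down about 2.8 mm, then released and handed in; the hand-in returned no verdict.

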